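# Put up the folding counter easel and set the price board on it

## Robot

A 7-joint arm with a two-finger parallel gripper is mounted at the origin on the work surface. World frame = base frame: x ahead of the robot, y to its left, z up, the work surface at z = 0. Lengths are in mm, angles in rad, forces in N, time in s.
With the tool pointing down it reaches from about 425 to 875 mm from the base axis. Payload 4.7 kg.
Tool frame: the origin (TCP) lies at the very end of the fingers, on their centre line; the grasp point (between the pads) lies 19 mm behind it; z points along the fingers, y is the line along which they close (so a half turn about z gives the same grasp; the last joint's range is limited). The gripper opens to 87 mm and grips with 3 to 60 N. Pads are 19 mm wide; open, the fingers measure 117 mm over their backs; the gripper's body (75 mm by 190 mm) begins 51 mm behind the grasp point.
Start: joints at [1.31, 0.321, -0.07, 1.45, 0.023, 1.371, -0.057], TCP at [176.359, -625.638, 222.587] pointing down, gripper open.
Joint ranges: [-2.86, 2.86], [-0.3, 2.09], [-1.38, 1.24], [0.06, 2.45], [-1.56, 4.7], [0.09, 2.05], [-2.69, 2.69]. Speed limits (rad/s): [2.57, 2.57, 3.14, 3.14, 3.14, 3.14, 3.14].

## Interface

Orientations are given as a rotation vector (axis times angle).
In Python, from cell import robot gives the robot as it stands. The module is installed in compiled form; this text tells all that it offers.
- The arm moves only by the shell command python3 -m creep 'ROWS'. ROWS is a JSON object of lists of equal length, an entry for each row: "linear": the shift along the world's x, y, z in mm, a list of three; "rotation": the turn, a rotation vector about the world's x, y, z in degrees, a list of three; "jaw": the gripper's target within -1 to 1 (shut at 1, half-way at 0, fully open at -1). A call has 1 to 12 rows; each row shifts and turns the commanded pose from where the row before left it; what a row does not reach is not made up. A row lasts 1/8 s, in which the tool goes at most 62.5 mm and 10.7 degrees, less where a joint would pass 70% of its speed; a pose out of reach is approached as far as the arm can. A call with a gripper value outside its range is refused whole. The fingers move at their own pace and stop on an object; the grip force is fixed at half the most. Time passes only in rows, so rows that do not move let the fingers close. It gives the time, the measured TCP pose, the force, the opening and the grip force at its end, in the units of the state.
- robot.read_state(): the state, without advancing time (a new reading comes with each control period).
- robot.read_camera(name): name is "scene" or "top"; returns (picture, depth): 400x640x3 uint8, red, green, blue; 400x640 float32, mm along the optical axis (not along the pixel's ray), 0 where there is no reading.
- robot.camera_model(name): a dict with "K" (3x3 intrinsics, pixels), "view" (4x4, takes a point from world to camera coordinates). Camera axes: x right, y down, z forward; pixel columns grow to the right and rows downward; lengths in mm; the calibration is good to about 2 mm. A picture is of the moment at which its call begins. camera_model takes no time and is no camera call.
- robot.sign_off(): hands the job in; it is judged then, once.
Trained networks look in the newest picture that a camera, given by its name, has taken for a name from the list of things; names that differ only in an ending like _2 or _b are one class to them, and where a whole thing is asked for, a point or a joint stands for the part that bears it (a point fixed in the world has none). Each returns a list of dicts, best first, with "conf" (0 to 1); they miss things now and then, are a little off and sometimes report something else, mostly with a low value. They report only what shows in the picture. A call takes as long as a camera call. They do not tell look-alikes from the thing itself.
- robot.cut_out(camera, label): "pixels" (400x640 bool, what is visible of it) and "point" ([column, row] in pixels, amid what is visible of it).
The state is a dict: "time": time; "qpos": joint angles; "qd": joint speeds; "joint_torque": joint torques, N m; "eef_pos": TCP position; "tcp_rot": TCP orientation; "force": force on the tool from outside, world axes, zero at the start; "ft_torque": the same for the moment, N m; "finger_gap": finger opening in mm; "grasp_force": force on a finger pad.
Only numpy, scipy, OpenCV 4.12 (cv2) and the standard library are available. Lean on these libraries where they do the work, as an engineer would, in place of code of your own. Each camera call takes 0.05 s, during which the arm holds its last target. There are 200 camera calls.

## Task

Put the price board out for the customers: swing the folded easel's frame up as far as it goes, then press the blue knee bar of its stay down past centre, without forcing it, until it snaps over and locks. Then take the black price board from the rack and set it down (do not drop it) upright in the middle of the easel's ledge, leaning back against the frame, and leave it there with the easel still locked and everything else on the counter undisturbed.

Things in the scene. Friction and masses are not known exactly. Their poses are not given: they have to be found in the camera images.
- easel: Folding counter easel of beech, screwed to the counter. Origin on the counter straight under the frame's hinge; z up; +x points to the customers (ledge side), -x towards the robot, y along the hinge. Hinge line at x = 0, z = 24 mm. Base of two runners 16 mm high and wide (centred y = +/-34 mm), from x = -125 to 20 mm, joined by a crosspiece at the -x end.
- frame (a joint): Angle of the easel's frame: 0 = folded flat, pointing to -x; grows as it swings up towards +x; stop at 1.222 rad (it then leans 20 degrees from vertical, top towards -x). Stiff hinge (0.13 N m friction): above about 0.8 rad it stays where it is left.
- top_rail (a point): Middle of the frame's round top rail: 14 mm diameter, 150 mm long along the easel's y, 180 mm from the hinge line. Folded, its centre is 24 mm above the counter with nothing under it: it can be pinched from above (fingers on its -x and +x sides) and turns between the pads as the frame swings.
- cross_rail (a point): Middle of the frame's cross rail, 60 mm from the hinge, where the stay is pinned. The frame's two uprights (16 mm wide, 12 mm thick) are centred at y = +/-55 mm and run from the hinge to the top rail; their front faces lie 6 mm in front of the plane through hinge and rail centres. The window between them is open.
- stay (a joint): Angle of the stay's 32 mm lower link: 0 = folded; about 1.57 with the frame up at its stop, not yet locked; 1.99 = dead centre; end stop 2.20 = snapped over and locked. The upper link is a spring strut, squeezed 4 mm at dead centre: the knee resists with up to about 8 N, then jumps onto its stop. As it grows the knee goes up and over from -x, finally forward (+x) and down.
- knee_bar (a point): Centre of the stay's blue knee bar: 14 mm diameter, 46 mm long along the easel's y, at y = 0. In the easel's frame: folded about x = -128, z = 40 mm; frame up but not locked x = -84, z = 51; locked x = -71, z = 37. The raised frame leans over it: press with closed fingertips, tool tilted 20 to 45 degrees, fingers down and towards +x, gripper body on the -x side.
- ledge_mid (a point): Middle of the easel's ledge top: x = 22 mm, z = 16 mm in the easel's frame. The ledge is 170 mm long in y and runs from x = 3 to 41 mm; in front of it a lip from x = 41 to 49 mm stands 30 mm above the counter. With the frame up, an 8 mm board leaning on it has the middle of its lower edge between x = 14 and 36 mm.
- rack: Low wooden board rack, fixed on the counter: base 180 x 150 x 12 mm, origin under its centre, z up. Two slots across it at x = -50 and +50 mm in its frame, each between steel pins 8 mm thick that stand up to 92 mm above the counter at y = +/-50 mm; the gap is 11 mm.
- board: The price board: flat, black on both faces with a dark wooden edge, 160 mm wide (its y), 230 mm high (its z), 8 mm thick (its x), about 0.2 kg. Origin at the middle of its lower edge. It stands on edge in one of the two slots of the rack, its lower edge 12 mm above the counter; its top edge can be gripped from above across the thickness. Either face may look to the customers.
- board_foot (a point): Middle of the price board's lower edge (its origin).
- chopping_board: Green chopping board, 200 mm wide, 130 mm high, 8 mm thick, on edge in the other slot of the rack; origin at the middle of its lower edge. Leave it alone.
- ketchup: Red sauce bottle, 60 mm diameter, 190 mm high, beyond the easel. Origin under its centre. Leave it alone.
- mustard: Yellow sauce bottle, 60 mm diameter, 190 mm high. Origin under its centre. Leave it alone.
- salt_shaker: Steel salt shaker, 60 mm diameter, 94 mm high. Origin under its centre. Leave it alone.
- bowl: Steel bowl, 150 mm diameter, 65 mm high. Origin under its centre. Leave it alone.
- mug: White mug with a handle, 80 mm diameter, 90 mm high. Origin under its centre. Leave it alone.
There are look-alikes about, which are no part of the job. Several things have the shape of the board; the one meant has the colours described above.

How it is judged:
By the outcome, as a careful person would: the job done as asked, in the order asked, and still so for the second after the job is handed in, with the robot touching nothing.
It also fails if it takes over 72 s, if anything falls off the work surface, if the arm or the gripper's body presses on something with over 40 N, if the wrist force passes 120 N, or if a joint passes its speed limit or range.

## Working session

There is one attempt and no reset: what is moved stays moved. The work goes in short steps, Python scripts to look and compute and a shell command to move; the robot and the scene stay as the last step left them, time stands still between calls to the robot, and variables do not carry over. Pictures are saved under pics/ and viewed, at most 10 in all, crops included, and the job is handed in when it is done.

```bash
mkdir -p pics
cat > h.py <<'E'
import numpy as np, cv2
from cell import robot
def model(n):
    m=robot.camera_model(n); return np.array(m["K"]),np.array(m["view"])
def cloud(n,d):
    K,V=model(n); v,u=np.mgrid[0:400,0:640]
    p=np.stack([(u-K[0,2])/K[0,0]*d,(v-K[1,2])/K[1,1]*d,d],-1)
    W=(p-V[:3,3])@V[:3,:3]
    W[d<=0]=np.nan
    return W
def save(n,im): cv2.imwrite('pics/'+n,cv2.cvtColor(im,cv2.COLOR_RGB2BGR))
E
python3 - <<'E'
from h import *
ims=[]
for n in("scene","top"):
    im,d=robot.read_camera(n); np.savez('%s.npz'%n,im=im,d=d); ims.append(im)
    save(n+'0.png',im)
    W=cloud(n,d)
    for l in ["easel","board","rack","chopping_board","top_rail","knee_bar","ketchup","mustard","salt_shaker","bowl","mug"]:
        for r in robot.cut_out(n,l)[:3]:
            p=r["pixels"]; q=np.nanmean(W[p],0).round(0); print(n,l,round(r["conf"],2),np.round(r["point"]),p.sum(),q,np.nanpercentile(W[p],98,axis=0).round(), np.nanpercentile(W[p],2,axis=0).round())
print(robot.read_state())
E
```

```text
scene easel 0.88 [278. 267.] 2612 [ 589. -254.   22.] [ 688. -170.   41.] [ 452. -327.    0.]
scene easel 0.66 [377. 167.] 729 [485. 252.  14.] [548. 338.  67.] [399. 198.  -1.]
scene board 0.61 [338. 102.] 2032 [234. 283. 130.] [297. 322. 229.] [165. 238.   3.]
scene board 0.6 [386. 138.] 1869 [502. 274. 141.] [518. 353. 242.] [485. 199.  19.]
scene board 0.56 [307. 146.] 1812 [345.  63. 125.] [359. 143. 230.] [335. -14.   2.]
scene rack 0.81 [380. 170.] 612 [491. 256.  12.] [545. 338.  27.] [401. 198.   3.]
scene chopping_board 0.71 [271. 264.] 937 [ 533. -261.   28.] [ 624. -192.   34.] [ 447. -332.    1.]
scene chopping_board 0.61 [359. 137.] 656 [399. 255.  94.] [419. 371. 143.] [387. 199.  19.]
scene top_rail 0.79 [270. 266.] 1109 [ 532. -262.   26.] [ 627. -187.   34.] [ 445. -335.   -2.]
scene knee_bar 0.71 [263. 253.] 192 [ 521. -263.   36.] [ 561. -245.   48.] [ 497. -285.    0.]
scene ketchup 0.96 [406. 238.] 836 [789.  73.  96.] [813. 168. 190.] [748.  54.  -0.]
scene ketchup 0.67 [448. 165.] 769 [664. 413.  53.] [701. 474.  91.] [625. 375.  -0.]
scene mustard 0.9 [428. 2
[... 2126 characters left out ...]
ray([ 1.31007306,  0.3209553 , -0.07010737,  1.45048604,  0.02256559,
        1.37080195, -0.05689774]), 'qd': array([ 3.14269383e-05,  5.89952432e-04,  6.75589467e-04,  8.67260623e-04,
        3.83626358e-05,  5.47631650e-04, -5.45098483e-04]), 'joint_torque': array([-1.44097985e-04, -4.91106856e+01, -4.03256575e-01, -3.12770569e+01,
       -6.37299637e-02,  3.35329352e-02, -1.84756509e-06]), 'eef_pos': array([ 176.39441141, -625.63470208,  222.62264602]), 'tcp_rot': array([3.11184141e+00, 4.30348517e-01, 1.66491313e-05]), 'force': array([ 0.02979077,  0.1216313 , -0.72711471]), 'ft_torque': array([-0.00220584,  0.01824963, -0.00844561]), 'grasp_force': 0.0, 'finger_gap': 86.95284560701558}
```

View pics/scene0.png

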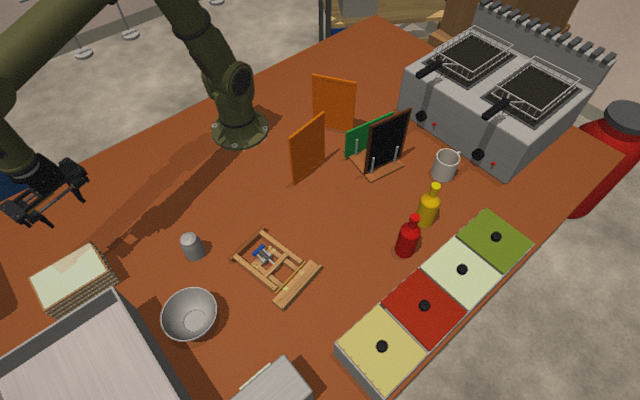

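View pics/top0.png

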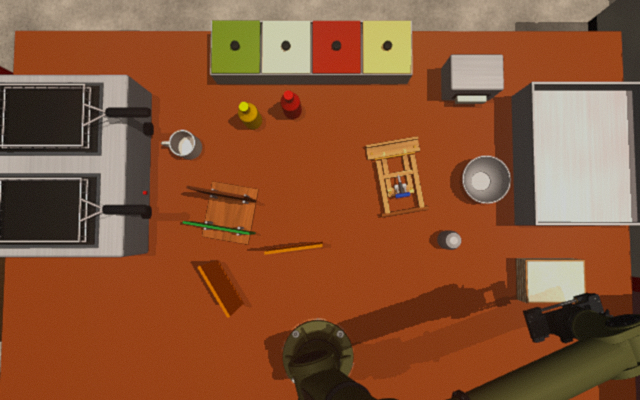

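Candidates for the price board are the black board in the rack (scene 386,138), the orange board (307,146) and the second orange board (335,102). The green board (359,137) is the chopping board. I choose the black one at 386,138. Next I'll fit the easel and board poses and check the choice in a crop.

Run:
```python
from h import *
from scipy.optimize import minimize
R={}
P=[];B=[]
for n in("scene","top"):
    f=np.load(n+'.npz'); W=cloud(n,f['d']); R[n]=(f['im'],W)
    w=W.reshape(-1,3); c=f['im'].reshape(-1,3).astype(int)
    m=(w[:,0]>420)&(w[:,0]<710)&(w[:,1]>-360)&(w[:,1]<-130)
    k=m&(w[:,2]>22)&(w[:,2]<36); P.append(w[k])
    b=m&(c[:,2]>c[:,0]+25); print(n,'blue',b.sum(),w[b].mean(0).round(1),'counter z',np.nanmedian(w[m&(np.abs(w[:,2])<12)][:,2]),k.sum())
rects=[(41,49,-85,85),(-180,0,47,63),(-180,0,-63,-47),(-187,-173,-75,75),(-67,-53,-63,63)]
def cost(p,Q):
    c,s=np.cos(p[2]),np.sin(p[2]); d=Q[:,:2]-p[:2]
    x=c*d[:,0]+s*d[:,1]; y=-s*d[:,0]+c*d[:,1]
    D=np.min([np.hypot(np.maximum(0,np.maximum(a-x,x-b)),np.maximum(0,np.maximum(e-y,y-g))) for a,b,e,g in rects],0)
    return np.minimum(D,15).mean()+0.0
for Q in P+[np.vstack(P)]:
    best=min((minimize(cost,[635+dx,-247,a],args=(Q,),method='Nelder-Mead',options=dict(initial_simplex=np.array([[635+dx,-247,a],[650+dx,-247,a],[635+dx,-235,a],[635+dx,-247,a+.1]]))) for dx in(-15,0,15) for a in(.05,.15,.25)),key=lambda r:r.fun)
    print('easel',best.x.round(3),best.fun)
for n in R:
    im,W=R[n]; w=W.reshape(-1,3); c=im.reshape(-1,3).astype(int)
    k=(w[:,0]>470)&(w[:,0]<535)&(w[:,1]>185)&(w[:,1]<365)&(w[:,2]>110)&(w[:,2]<250)
    q=w[k]; C=np.median(q,0); 
    for _ in range(5):
        u,s,v=np.linalg.svd(q-q.mean(0),full_matrices=False); nrm=v[2]*np.sign(v[2][0]); r=(q-q.mean(0))@nrm
        if _<4:q=q[np.abs(r)<max(4,2*r.std())]
    t=np.array([-nrm[1],nrm[0]]);t/=np.linalg.norm(t); a=q[:,:2]@t
    print(n,'board',k.sum(),len(q),q.mean(0).round(1),'nrm',nrm.round(3),'rms',r.std().round(2),'zmax',np.percentile(q[:,2],99.5),'mid along',(np.percentile(a,.5)+np.percentile(a,99.5))/2, np.ptp(a),'t',t)
save('crop.png',cv2.resize(R['scene'][0][80:200,290:450],None,fx=4,fy=4,interpolation=cv2.INTER_CUBIC))
```

```text
scene blue 61 [ 506.8 -267.6   43.4] counter z 0.010920917194349235 1320
top blue 54 [ 505.2 -264.2   45.1] counter z -0.0013372260053108604 1169
easel [ 6.32400e+02 -2.43868e+02  1.69000e-01] 1.6744432766140152
easel [ 6.31151e+02 -2.43141e+02  1.68000e-01] 1.8810370244975163
easel [ 6.31914e+02 -2.43543e+02  1.68000e-01] 1.7834845395780636
scene board 1201 1128 [502.9 275.1 180.9] nrm [ 0.985 -0.172  0.   ] rms 1.49 zmax 244.35569687044122 mid along 358.8134750249717 163.25115483814147 t [0.1719073  0.98511313]
top board 250 243 [498.9 273.5 220.5] nrm [ 0.986 -0.167 -0.028] rms 2.11 zmax 248.36744287429426 mid along 356.5210149131274 160.43670002714254 t [0.16717334 0.98592752]
```

View pics/crop.png

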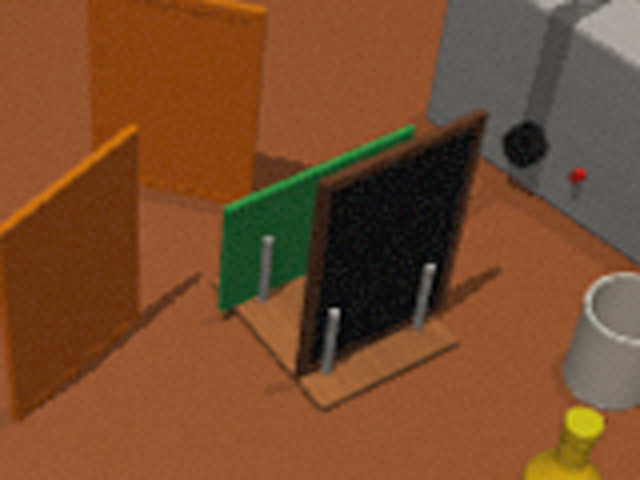

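The crop shows the black-faced, dark-edged board standing between the pins of the near slot (crop 390,240). The green chopping board is behind it and two orange look-alikes stand free. I'll go above the top rail now.

```bash
python3 -m creep '{"linear":[[35,44,-5],[35,44,-5],[35,44,-5],[35,44,-5],[35,44,-5],[35,44,-5],[35,44,-5],[33,44,-5],[0,0,-20],[0,0,-20],[0,0,0],[0,0,0]],"rotation":[[0,0,10.5],[0,0,10.5],[0,0,10.5],[0,0,10.5],[0,0,10.5],[0,0,10.5],[0,0,10.5],[0,0,10.5],[0,0,0],[0,0,0],[0,0,0],[0,0,0]],"jaw":[0.2,0.2,0.2,0.2,0.2,0.2,0.2,0.2,0.2,0.2,0.2,0.2]}'
cat >> h.py <<'E'
from scipy.spatial.transform import Rotation as Ro
O=np.array([631.9,-243.5,0]); YAW=.168
E=Ro.from_euler('z',YAW).as_matrix()
def st():
    s=robot.read_state(); R=Ro.from_rotvec(s['tcp_rot']).as_matrix()
    print('t',s['time'],'tcp',s['eef_pos'].round(1),'easel',(E.T@(s['eef_pos']-O)).round(1),'z',(E.T@R[:,2]).round(3),'y',(E.T@R[:,1]).round(3),'F',(E.T@s['force']).round(1),'gap',round(s['finger_gap'],1),'gf',s['grasp_force'],'q',s['qpos'].round(2))
    return s
E
python3 -c "from h import *;st()"
```

```text
time: 2.7
eef_pos: [454.7, -274.0, 143.4]
tcp_rot: [2.024, 2.401, 0.0]
force: [-0.7, -0.1, -0.8]
finger_gap: 34.7
grasp_force: 0.0
t 2.7 tcp [ 454.7 -274.   143.4] easel [-179.8   -0.4  143.4] z [ 0.001 -0.001 -1.   ] y [1.    0.002 0.001] F [-0.7  0.  -0.8] gap 34.7 gf 0.0 q [ 0.95  0.15 -0.5   1.83  0.08  1.17  0.6 ]
```

```bash
python3 -m creep '{"linear":[[0,0,-30],[0,0,-30],[0,0,-30],[0,0,-25],[0,0,-15],[0,0,-6],[0,0,0],[0,0,0],[0,0,0],[0,0,0],[0,0,0]],"rotation":[[0,0,0],[0,0,0],[0,0,0],[0,0,0],[0,0,0],[0,0,0],[0,0,0],[0,0,0],[0,0,0],[0,0,0],[0,0,0]],"jaw":[0.2,0.2,0.2,0.2,0.2,0.2,0.2,1,1,1,1]}'; python3 -c "
from h import *
st()
p0=np.array([-180,24.]);a0=0
for a in np.linspace(0,1.222,13)[1:]:
    d=np.array([-180*np.cos(a),0,180*np.sin(a)]);e=np.array([-180*np.cos(a0),0,180*np.sin(a0)]);print((E@(d-e)).round(1));a0=a"
```

```text
time: 4.08
eef_pos: [453.4, -274.1, 6.9]
tcp_rot: [-2.025, -2.401, 0.002]
force: [-4.4, -0.1, 5.6]
finger_gap: 13.2
grasp_force: 30.0
t 4.075 tcp [ 453.4 -274.1    6.9] easel [-181.1   -0.3    6.9] z [-0.002 -0.    -1.   ] y [ 1.     0.002 -0.002] F [-4.3  0.7  5.6] gap 13.2 gf 30.00120609998703 q [ 0.91  0.32 -0.47  1.95  0.19  0.91  0.51]
[ 0.9  0.2 18.3]
[ 2.7  0.5 18.1]
[ 4.5  0.8 17.7]
[ 6.3  1.1 17.2]
[ 8.   1.4 16.4]
[ 9.6  1.6 15.5]
[11.1  1.9 14.5]
[12.5  2.1 13.2]
[13.8  2.3 11.9]
[14.9  2.5 10.4]
[15.8  2.7  8.8]
[16.6  2.8  7.1]
```

```bash
python3 -m creep '{"linear":[[1,0.2,18.3],[2.7,0.5,18],[4.5,0.8,17.7],[6.3,1,17.2],[8,1.4,16.4],[9.6,1.6,15.5],[11,1.9,14.5],[12.5,2,13.2],[13.8,2.3,12],[14.9,2.5,10.4],[12,2,6.7],[0,0,0]],"rotation":[[0,0,0],[0,0,0],[0,0,0],[0,0,0],[0,0,0],[0,0,0],[0,0,0],[0,0,0],[0,0,0],[0,0,0],[0,0,0],[0,0,0]],"jaw":[1,1,1,1,1,1,1,1,1,1,1,1]}'; python3 -c "
from h import *
s=st();p=E.T@(s['eef_pos']-O);print(np.arctan2(p[2]+19-24,-p[0]),np.hypot(p[2]-5,p[0]))"
```

```text
time: 5.58
eef_pos: [551.4, -257.5, 172.1]
tcp_rot: [2.022, 2.4, -0.002]
force: [-10.4, 0.3, 17.0]
finger_gap: 13.4
grasp_force: 30.0
t 5.575 tcp [ 551.4 -257.5  172.1] easel [-81.7  -0.3 172.1] z [ 0.001 -0.003 -1.   ] y [1.    0.003 0.001] F [-10.2   2.   17. ] gap 13.4 gf 30.001921355724335 q [ 0.83  0.3  -0.52  1.61  0.16  1.26  0.45]
1.1161884870837937 185.97443342319306
```

```bash
python3 -m creep '{"linear":[[5,0.8,0],[4.5,0.8,1],[0,0,0]],"rotation":[[0,0,0],[0,0,0],[0,0,0]],"jaw":[1,1,1]}'; python3 -c "
from h import *
s=st()
im,d=robot.read_camera('scene');W=cloud('scene',d)
w=W.reshape(-1,3);e=(w-O)@E
k=(np.abs(np.abs(e[:,1])-55)<9)&(e[:,2]>60)&(e[:,2]<190)&(e[:,0]>-110)&(e[:,0]<20)
q=e[k];A=np.polyfit(q[:,2],q[:,0],1);print(k.sum(),A,'angle',np.arctan2(1,-A[0]))
save('up.png',cv2.resize(im[160:330,190:350],None,fx=4,fy=4)[:600])"
```

```text
time: 5.95
eef_pos: [560.5, -256.0, 175.7]
tcp_rot: [2.022, 2.399, -0.003]
force: [-13.9, 1.7, 27.8]
finger_gap: 13.3
grasp_force: 30.0
t 5.95 tcp [ 560.5 -256.   175.7] easel [-72.4  -0.4 175.7] z [ 0.001 -0.004 -1.   ] y [1.    0.002 0.001] F [-13.4   4.   27.8] gap 13.3 gf 30.005428791046143 q [ 0.81  0.32 -0.52  1.59  0.17  1.28  0.43]
382 [-0.43195493 15.47636397] angle 1.163049569555721
```

View pics/up.png

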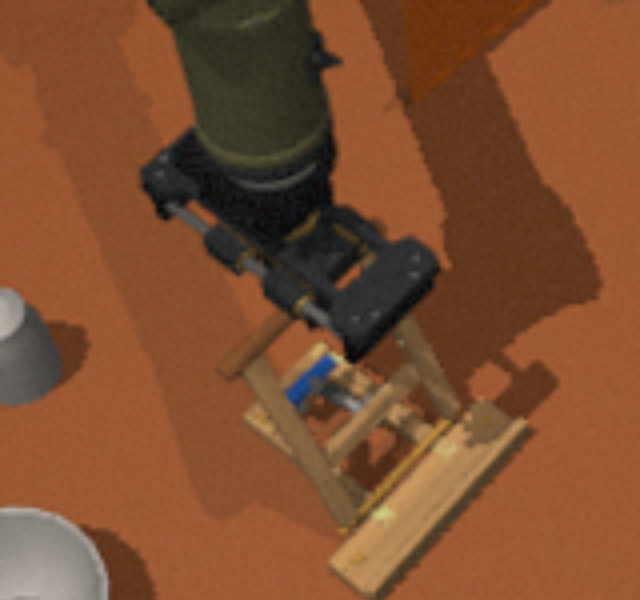

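The picture shows the frame up at about 1.16 rad with the gripper on its top rail (crop 330,290). The blue knee bar is at (310,385), not yet locked. The force is radial, so I'll continue with some outward relief.

```bash
python3 -m creep '{"linear":[[0,0,3],[4,0.7,2],[4,0.7,2],[0,0,0]],"rotation":[[0,0,0],[0,0,0],[0,0,0],[0,0,0]],"jaw":[1,1,1,1]}'; python3 -c "
from h import *
s=st()"
```

```text
time: 6.5
eef_pos: [569.1, -254.4, 179.2]
tcp_rot: [2.022, 2.4, 0.0]
force: [-5.2, -1.0, 11.5]
finger_gap: 13.2
grasp_force: 30.0
t 6.5 tcp [ 569.1 -254.4  179.2] easel [-63.7  -0.2 179.2] z [ 0.002 -0.003 -1.   ] y [1.    0.002 0.002] F [-5.3 -0.1 11.5] gap 13.2 gf 30.001560151576996 q [ 0.8   0.33 -0.53  1.57  0.17  1.29  0.42]
```

```bash
python3 -m creep '{"linear":[[2.5,0.4,1.5],[2,0.3,1],[0,0,0]],"rotation":[[0,0,0],[0,0,0],[0,0,0]],"jaw":[1,1,1]}'; python3 -c "
from h import *
s=st()"
```

```text
time: 6.88
eef_pos: [570.3, -254.2, 179.7]
tcp_rot: [-2.024, -2.399, 0.006]
force: [-10.4, -1.3, 8.3]
finger_gap: 12.9
grasp_force: 30.0
t 6.875 tcp [ 570.3 -254.2  179.7] easel [-62.6  -0.2 179.7] z [-0.005 -0.    -1.   ] y [ 1.     0.001 -0.005] F [-10.4   0.5   8.3] gap 12.9 gf 30.00453919172287 q [ 0.8   0.34 -0.52  1.56  0.18  1.3   0.42]
```

```bash
python3 -m creep '{"linear":[[-1,0,0],[0,0,0],[0,0,0],[0,0,20],[0,0,30],[0,0,30],[-29,-5,0],[-29,-5,0],[-29,-5,0],[0,0,0]],"rotation":[[0,0,0],[0,0,0],[0,0,0],[0,0,0],[0,0,0],[0,0,0],[0,0,-10],[0,0,-10],[0,0,-10],[0,0,-10]],"jaw":[0.2,0.2,0.2,0.2,0.2,0.2,0.5,1,1,1]}'; python3 -m creep '{"linear":[[0,0,-10],[0,0,-10],[0,0,-10],[0,0,-10],[0,0,-10],[0,0,-10],[0,0,-10],[0,0,-10],[0,0,0],[0,0,0]],"rotation":[[0,0,-10],[0,0,-10],[0,0,-10],[0,0,-10],[0,0,-10],[1.7,-9.85,0],[1.7,-9.85,0],[1.7,-9.85,0],[1.7,-9.85,0],[0,0,0]],"jaw":[1,1,1,1,1,1,1,1,1,1]}';  python3 -c "
from h import *
s=st()
im,d=robot.read_camera('scene')
W=cloud('scene',d)
w=W.reshape(-1,3);e=(w-O)@E
k=(np.abs(np.abs(e[:,1])-55)<9)&(e[:,2]>60)&(e[:,2]<185)&(e[:,0]>-85)&(e[:,0]<20)
q=e[k];A=np.polyfit(q[:,2],q[:,0],1);print(k.sum(),A,'angle',np.arctan2(1,-A[0]))
for n in('scene','top'):
  im,d=robot.read_camera(n);w=(cloud(n,d).reshape(-1,3)-O)@E;c=im.reshape(-1,3).astype(int)
  b=(np.abs(w[:,1])<35)&(np.abs(w[:,0]+85)<50)&(w[:,2]<70)&(c[:,2]>c[:,0]+25);print(n,b.sum(),w[b].mean(0).round(1))
  save(n+'k.png',cv2.resize(im[150:330,170:360] if n=='scene' else im[120:280,320:480],None,fx=3,fy=3))"
```

```text
time: 8.12
eef_pos: [483.3, -269.9, 259.0]
tcp_rot: [2.729, 1.552, -0.0]
force: [0.6, 1.8, -0.3]
finger_gap: 4.4
grasp_force: 0.0
time: 9.38
eef_pos: [482.7, -268.0, 175.6]
tcp_rot: [-2.897, -0.242, -1.015]
force: [-1.5, -0.6, -0.3]
finger_gap: 0.2
grasp_force: 0.0
t 9.375 tcp [ 482.7 -268.   175.6] easel [-151.2    0.8  175.6] z [ 0.624  0.006 -0.781] y [ 0.001 -1.    -0.006] F [-1.6 -0.3 -0.3] gap 0.2 gf 0.0 q [ 1.03 -0.1  -0.2   2.18 -0.82  0.83 -0.08]
461 [-0.36316577 13.3692594 ] angle 1.2224410181165268
scene 54 [-82.6  -0.   56.1]
top 55 [-84.2   1.4  57.1]
```

View pics/scenek.png

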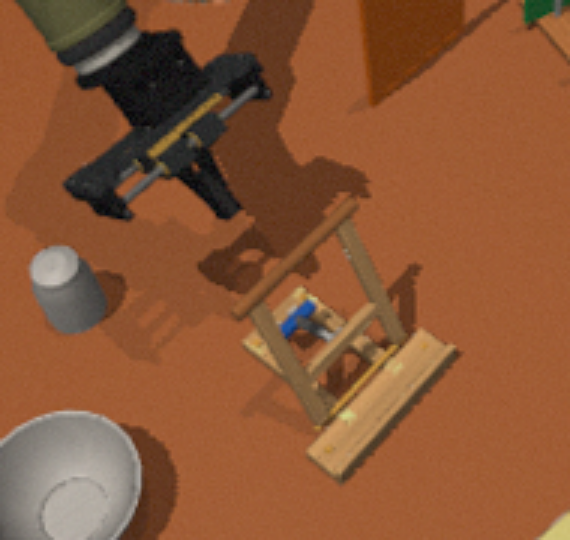

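The picture shows the frame standing at its stop, with a fitted angle of 1.222 rad. The knee bar (crop 298,318) is up and unlocked, and the fingertips (235,212) are clear. I'll approach and press in small steps.

```bash
python3 -m creep '{"linear":[[15,2,-28],[15,2,-28],[13,2,-28],[10,2,-26],[0,0,0]],"rotation":[[0,0,0],[0,0,0],[0,0,0],[0,0,0],[0,0,0]],"jaw":[1,1,1,1,1]}';  python3 -c "
from h import *
s=st()"; python3 -m creep '{"linear":[[4,0.7,-4],[4,0.7,-3.5],[0,0,0]],"rotation":[[0,0,0],[0,0,0],[0,0,0]],"jaw":[1,1,1]}';  python3 -c "
from h import *
s=st()"
```

```text
time: 10.15
eef_pos: [539.6, -257.1, 65.9]
tcp_rot: [-2.893, -0.255, -1.015]
force: [-0.9, 0.0, 0.6]
finger_gap: 0.3
grasp_force: 0.0
t 10.15 tcp [ 539.6 -257.1   65.9] easel [-93.3   2.1  65.9] z [ 0.625  0.012 -0.78 ] y [ 0.01  -1.    -0.007] F [-0.8  0.2  0.6] gap 0.3 gf 0.0 q [ 0.96  0.15 -0.27  2.19 -0.99  0.57  0.11]
time: 10.52
eef_pos: [546.3, -258.2, 59.6]
tcp_rot: [-2.897, -0.251, -1.019]
force: [0.5, 0.8, -1.5]
finger_gap: 0.5
grasp_force: 0.0
t 10.525 tcp [ 546.3 -258.2   59.6] easel [-86.9  -0.2  59.6] z [ 0.626  0.006 -0.78 ] y [ 0.006 -1.    -0.003] F [ 0.6  0.7 -1.5] gap 0.5 gf 0.0 q [ 0.96  0.17 -0.28  2.19 -1.01  0.54  0.12]
```

```bash
python3 -m creep '{"linear":[[2,0.3,-2.5],[2,0.3,-2.5],[2,0.3,-2.5],[0,0,0]],"rotation":[[0,0,0],[0,0,0],[0,0,0],[0,0,0]],"jaw":[1,1,1,1]}';  python3 -c "
from h import *
s=st()"; python3 -m creep '{"linear":[[1.5,0.3,-2],[1.5,0.3,-2],[0,0,0]],"rotation":[[0,0,0],[0,0,0],[0,0,0]],"jaw":[1,1,1]}';  python3 -c "
from h import *
s=st()"
```

```text
time: 11.02
eef_pos: [553.9, -257.3, 54.0]
tcp_rot: [-2.895, -0.252, -1.024]
force: [0.5, 0.6, 8.5]
finger_gap: 0.0
grasp_force: 3.3
t 11.025 tcp [ 553.9 -257.3   54. ] easel [-79.2  -0.6  54. ] z [ 0.629  0.006 -0.778] y [ 0.006 -1.    -0.003] F [0.6 0.6 8.5] gap 0.0 gf 3.2622908405028284 q [ 0.95  0.19 -0.29  2.18 -1.02  0.53  0.13]
time: 11.4
eef_pos: [554.3, -256.4, 46.9]
tcp_rot: [-2.897, -0.25, -1.017]
force: [-0.9, 0.5, 0.6]
finger_gap: 0.3
grasp_force: 0.0
t 11.4 tcp [ 554.3 -256.4   46.9] easel [-78.6   0.3  46.9] z [ 0.625  0.007 -0.78 ] y [ 0.005 -1.    -0.004] F [-0.8  0.7  0.6] gap 0.3 gf 0.0 q [ 0.95  0.21 -0.29  2.18 -1.03  0.51  0.14]
```

```bash
python3 -m creep '{"linear":[[-10,-1.5,12],[-19,-3,24],[-25,-4,35],[-30,-5,40],[-20,0,40],[0,20,30],[0,30,20],[0,40,0],[0,0,0]],"rotation":[[0,0,0],[0,0,0],[0,0,0],[-1.7,9.8,0],[-1.7,9.8,0],[-1.7,9.8,0],[-1.6,9.4,0],[0,0,10],[0,0,0]],"jaw":[1,1,1,1,1,1,1,0,0]}';  python3 -c "
from h import *
s=st()
for n in('scene','top'):
  im,d=robot.read_camera(n);w=(cloud(n,d).reshape(-1,3)-O)@E;c=im.reshape(-1,3).astype(int)
  b=(np.abs(w[:,1])<35)&(np.abs(w[:,0]+85)<50)&(w[:,2]<70)&(c[:,2]>c[:,0]+25);print(n,b.sum(),w[b].mean(0).round(1))
  k=(np.abs(np.abs(w[:,1])-55)<9)&(w[:,2]>60)&(w[:,2]<185)&(w[:,0]>-85)&(w[:,0]<20)
  q=w[k];A=np.polyfit(q[:,2],q[:,0],1);print(k.sum(),A,'angle',np.arctan2(1,-A[0]))
  if n=='scene':save(n+'L.png',cv2.resize(im[200:320,220:340],None,fx=4,fy=4))"
```

```text
time: 12.52
eef_pos: [461.7, -172.0, 237.8]
tcp_rot: [-3.068, -0.554, -0.063]
force: [0.2, -0.6, 0.8]
finger_gap: 13.0
grasp_force: 0.0
t 12.525 tcp [ 461.7 -172.   237.8] easel [-155.8   99.   237.8] z [ 0.04   0.024 -0.999] y [ 0.188 -0.982 -0.016] F [ 0.1 -0.6  0.8] gap 13.0 gf 0.0 q [ 0.81 -0.02 -0.46  1.81 -0.05  1.33 -0.86]
scene 46 [-69.1  -2.   42.7]
454 [-0.37016564 14.33524404] angle 1.2162707174835952
top 31 [-70.2  -2.3  42.2]
149 [-0.35879578 12.90830433] angle 1.2263072154887693
```

View pics/sceneL.png

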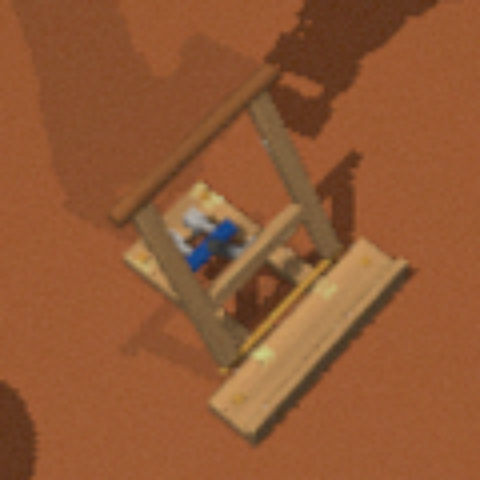

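Locked: the picture shows the knee bar folded over (crop 210,245), measured at about (-70, 42), with the frame at the stop. Now for the board.

```bash
python3 -c "
from h import *
s=robot.read_state();R=Ro.from_rotvec(s['tcp_rot'])
a=.170;y=np.array([np.cos(a),np.sin(a),0]);z=np.array([0,0,-1.]);T=Ro.from_matrix(np.c_[np.cross(y,z),y,z])
print(np.degrees((T*R.inv()).as_rotvec()), [499,277,300]-s['eef_pos'])"
```

```text
[-2.79616439  0.49482153 79.6882562 ] [ 38.39464604 452.85881267  62.80526834]
```

```bash
python3 -m creep '{"linear":[[4,40,12],[4,45,12],[4,45,12],[4,45,12],[4,45,12],[4,45,3],[4,45,0],[4,45,0],[4,45,0],[2.5,53,0],[0,0,0],[0,0,0]],"rotation":[[-0.28,0.05,8],[-0.28,0.05,8],[-0.28,0.05,8],[-0.28,0.05,8],[-0.28,0.05,8],[-0.28,0.05,8],[-0.28,0.05,8],[-0.28,0.05,8],[-0.28,0.05,8],[-0.28,0.05,7.7],[0,0,0],[0,0,0]],"jaw":[-0.2,-0.2,-0.2,-0.2,-0.2,-0.2,-0.2,-0.2,-0.2,-0.2,-0.2,-0.2]}';  python3 -c "
from h import *
s=robot.read_state();R=Ro.from_rotvec(s['tcp_rot'])
a=.170;y=np.array([np.cos(a),np.sin(a),0]);z=np.array([0,0,-1.]);T=Ro.from_matrix(np.c_[np.cross(y,z),y,z])
print(np.degrees((T*R.inv()).as_rotvec()), [499,277,217]-s['eef_pos'],s['qpos'])"
```

```text
time: 14.12
eef_pos: [500.9, 275.8, 299.4]
tcp_rot: [-2.026, -2.4, 0.004]
force: [0.1, -0.9, 0.7]
finger_gap: 52.2
grasp_force: 0.0
[ 0.06462018 -0.13287525  0.09302236] [ -1.89493938   1.22846205 -82.35777511] [ 0.24670865  0.23142328 -0.93698932  1.50125309  0.18570916  1.50538048
 -0.52171173]
```

```bash
python3 -m creep '{"linear":[[-1.9,1.2,-25],[0,0,-25],[0,0,-20],[0,0,-12],[0,0,0],[0,0,0],[0,0,0],[0,0,0],[0,0,0],[0,0,0],[0,0,0]],"rotation":[[0,0,0],[0,0,0],[0,0,0],[0,0,0],[0,0,0],[0,0,0],[0,0,0],[0,0,0],[0,0,0],[0,0,0],[0,0,0]],"jaw":[-0.2,-0.2,-0.2,-0.2,-0.2,1,1,1,1,1,1]}';  python3 -c "
from h import *
st()"
```

```text
time: 15.5
eef_pos: [498.8, 279.1, 218.1]
tcp_rot: [-2.023, -2.402, -0.001]
force: [1.1, 0.7, -0.7]
finger_gap: 12.8
grasp_force: 26.3
t 15.5 tcp [498.8 279.1 218.1] easel [-43.9 537.5 218.1] z [-0.001  0.001 -1.   ] y [ 1.     0.003 -0.001] F [ 1.2  0.5 -0.7] gap 12.8 gf 26.294604996219277 q [ 0.24  0.27 -0.93  1.63  0.22  1.35 -0.55]
```

```bash
python3 -m creep '{"linear":[[0,0,0],[0,0,0],[0,0,0]],"rotation":[[0,0,0],[0,0,0],[0,0,0]],"jaw":[1,1,1]}';  python3 -c "
from h import *
st()
im,d=robot.read_camera('scene');save('grip.png',cv2.resize(im[60:200,300:470],None,fx=4,fy=4))"
```

```text
time: 15.88
eef_pos: [498.5, 279.2, 218.1]
tcp_rot: [-2.021, -2.403, 0.0]
force: [3.2, 0.7, -0.4]
finger_gap: 12.9
grasp_force: 26.4
t 15.875 tcp [498.5 279.2 218.1] easel [-44.1 537.6 218.1] z [-0.001  0.001 -1.   ] y [ 1.     0.004 -0.001] F [ 3.3  0.2 -0.4] gap 12.9 gf 26.443329574540257 q [ 0.24  0.27 -0.93  1.63  0.22  1.35 -0.55]
```

View pics/grip.png

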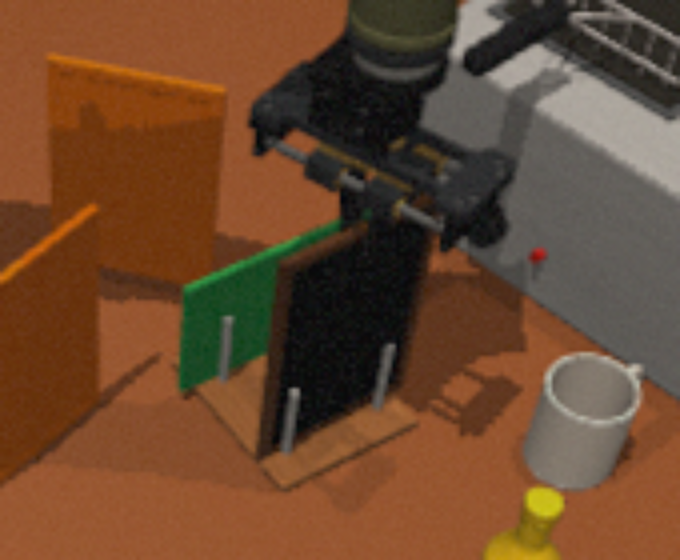

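The picture shows the fingers on the black board's top edge (crop 390,225). The gap of 12.9 is odd for an 8 mm board, so I'll test with a small lift.

```bash
python3 -m creep '{"linear":[[0,0,4],[0,0,6],[0,0,0],[0,0,0]],"rotation":[[0,0,0],[0,0,0],[0,0,0],[0,0,0]],"jaw":[1,1,1,1]}';  python3 -c "
from h import *
st();print(robot.read_state()['ft_torque'])
a=.17;n=np.array([np.cos(a),np.sin(a)]);n2=np.array([np.cos(a),-np.sin(a)])
im,d=robot.read_camera('scene');w=cloud('scene',d).reshape(-1,3)
b=(w[:,0]>460)&(w[:,0]<545)&(w[:,1]>185)&(w[:,1]<365)
for lo,hi in((30,70),(100,140),(150,180),(180,200),(200,215),(215,250)):
  q=w[b&(w[:,2]>lo)&(w[:,2]<hi)]
  if len(q)<10:continue
  t=np.polyfit(q[:,1],q[:,0],1);r=q[:,0]-np.polyval(t,q[:,1]);g=np.abs(r)<4;t=np.polyfit(q[g,1],q[g,0],1);print(lo,g.sum(),t,np.polyval(t,279),np.percentile(q[g,1],[1,99]),q[:,2].max())
"
```

```text
time: 16.42
eef_pos: [498.0, 278.7, 227.8]
tcp_rot: [-2.021, -2.403, 0.003]
force: [2.9, -0.8, -5.3]
finger_gap: 13.2
grasp_force: 26.5
t 16.425 tcp [498.  278.7 227.8] easel [-44.7 537.3 227.8] z [-0.002  0.    -1.   ] y [ 1.     0.004 -0.002] F [ 2.8 -1.3 -5.3] gap 13.2 gf 26.49227552348748 q [ 0.24  0.26 -0.93  1.62  0.21  1.37 -0.55]
[-0.17781773 -0.57897088 -0.51894173]
30 227 [1.46419854e-01 4.62801992e+02] 503.6531310341628 [196.4298816  353.53831273] 69.60099249661293
100 294 [1.47591477e-01 4.61505737e+02] 502.6837591513738 [196.38107125 353.67361856] 139.5851488044421
150 242 [1.46326386e-01 4.61492783e+02] 502.31784517206165 [197.84822741 354.03154497] 179.92990710139694
180 167 [1.46232184e-01 4.61289484e+02] 502.0882636997732 [197.97771379 352.95033514] 199.94784266974182
200 126 [1.49021267e-01 4.60455221e+02] 502.03215479229425 [196.60676922 352.89994563] 214.92354085720626
215 227 [1.47754117e-01 4.60885244e+02] 502.10864255390976 [197.1613365 347.0021752] 249.91497362389543
```

The board's yaw is actually -0.17: I misread the sign, and the pads are 19° skewed. I'll set it back down in the slot, release, turn and regrip.

```bash
python3 -m creep '{"linear":[[0,0,-5],[0,0,-4.5],[0,0,0],[0,0,0],[0,0,0],[0.5,-1.5,0],[0,0,0],[0,0,0]],"rotation":[[0,0,0],[0,0,0],[0,0,0],[0,0,0],[0,0,0],[0,0,-9.7],[0,0,-9.7],[0,0,0]],"jaw":[1,1,1,-0.2,-0.2,-0.2,-0.2,-0.2]}';  python3 -c "
from h import *
s=st();R=Ro.from_rotvec(s['tcp_rot']).as_matrix();print('yaw y',np.arctan(R[1,1]/R[0,1]))
im,d=robot.read_camera('scene');w=cloud('scene',d).reshape(-1,3)
b=(w[:,0]>460)&(w[:,0]<545)&(w[:,1]>185)&(w[:,1]<365)
for lo,hi in((30,100),(100,180),(180,205)):
  q=w[b&(w[:,2]>lo)&(w[:,2]<hi)]
  t=np.polyfit(q[:,1],q[:,0],1);r=q[:,0]-np.polyval(t,q[:,1]);g=np.abs(r)<4;t=np.polyfit(q[g,1],q[g,0],1);print(lo,g.sum(),t,np.polyval(t,277),np.percentile(q[g,1],[1,99]))
"
```

```text
time: 17.48
eef_pos: [498.1, 277.9, 218.2]
tcp_rot: [-2.394, -2.031, 0.002]
force: [-0.2, 0.2, 0.4]
finger_gap: 50.2
grasp_force: 0.0
t 17.475 tcp [498.1 277.9 218.2] easel [-44.7 536.5 218.2] z [-0.002  0.001 -1.   ] y [ 0.945 -0.326 -0.002] F [-0.2  0.2  0.4] gap 50.2 gf 0.0 q [ 0.2   0.25 -0.88  1.63  0.2   1.35 -0.87]
yaw y -0.16366724427519028
30 406 [1.51524287e-01 4.61710546e+02] 503.6827733054587 [197.47500614 355.50471302]
100 599 [1.50924560e-01 4.61500227e+02] 503.306330505885 [198.132929   354.69756481]
180 130 [1.48226506e-01 4.62176274e+02] 503.23501663647056 [199.32846799 290.13314583]
```

```bash
python3 -m creep '{"linear":[[1,-1,0],[0,0,0],[0,0,0],[0,0,0],[0,0,0],[0,0,0],[0,0,0],[0,0,0]],"rotation":[[0,0,0.7],[0,0,0],[0,0,0],[0,0,0],[0,0,0],[0,0,0],[0,0,0],[0,0,0]],"jaw":[-0.2,1,1,1,1,1,1,1]}';  python3 -c "
from h import *
s=st()"
```

```text
time: 18.52
eef_pos: [499.7, 276.7, 218.5]
tcp_rot: [-2.384, -2.043, 0.0]
force: [0.6, -0.4, 1.3]
finger_gap: 8.0
grasp_force: 30.0
t 18.525 tcp [499.7 276.7 218.5] easel [-43.3 535.  218.5] z [-0.001  0.002 -1.   ] y [ 0.949 -0.316 -0.001] F [ 0.6 -0.5  1.3] gap 8.0 gf 29.996433332562447 q [ 0.2   0.25 -0.88  1.63  0.2   1.35 -0.86]
```

```bash
python3 -m creep '{"linear":[[0,0,15],[0,0,30],[0,0,40],[0,0,45],[0,0,45],[0,0,45],[0,0,0]],"rotation":[[0,0,0],[0,0,0],[0,0,0],[0,0,0],[0,0,0],[0,0,0],[0,0,0]],"jaw":[1,1,1,1,1,1,1]}'; python3 -m creep '{"linear":[[5,-25,1],[9,-45,1],[9,-50,1],[9,-50,1],[9,-55,1],[9,-55,1],[9,-55,1],[9,-55,1],[9,-55,0],[9,-50,0],[6,-32,0],[0,0,0]],"rotation":[[0,0,0],[0,0,2],[0,0,2],[0,0,2],[0,0,2],[0,0,2],[0,0,2],[0,0,2],[0,0,2],[0,0,2.2],[0,0,0],[0,0,0]],"jaw":[1,1,1,1,1,1,1,1,1,1,1,1]}'; python3 -c "
from h import *
s=st()"
```

```text
time: 19.4
eef_pos: [500.0, 278.0, 442.6]
tcp_rot: [-2.384, -2.044, -0.01]
force: [-0.5, 0.6, -3.3]
finger_gap: 8.1
grasp_force: 30.0
time: 20.9
eef_pos: [590.8, -254.3, 443.4]
tcp_rot: [-2.035, -2.385, 0.004]
force: [0.1, 0.3, -3.5]
finger_gap: 7.4
grasp_force: 30.0
t 20.9 tcp [ 590.8 -254.3  443.4] easel [-42.3  -3.8 443.4] z [-0.006  0.003 -1.   ] y [ 1.    -0.01  -0.006] F [ 0.1  0.3 -3.5] gap 7.4 gf 29.99737583566457 q [ 0.76  0.37 -0.62  1.    0.22  1.83  0.39]
```

```bash
python3 -m creep '{"linear":[[1.6,4.1,3],[0,0,0],[0,0,0],[0,0,0]],"rotation":[[1,-5.9,0.6],[1,-5.9,0],[1,-5.9,0],[0,0,0]],"jaw":[1,1,1,1]}'; python3 -c "
from h import *
s=st();R=Ro.from_rotvec(s['tcp_rot']).as_matrix();f=s['eef_pos']+206.5*R[:,2];print('foot',(E.T@(f-O)).round(1))
for n in('scene','top'):
  im,d=robot.read_camera(n);c=im.reshape(-1,3).astype(int);w=(cloud(n,d).reshape(-1,3)-O)@E
  k=(w[:,0]>-60)&(w[:,0]<60)&(np.abs(w[:,1])<110)&(w[:,2]>235)&(w[:,2]<425);q=w[k];r=np.array(E.T@(s['eef_pos']-O));
  z=q[:,2];print(n,k.sum(),'zmin',np.percentile(z,1),'y',np.percentile(q[z<400,1],[1,99]),'line',np.polyfit(q[:,2],q[:,0],1),'yawslope',np.linalg.lstsq(np.c_[q[:,1:],np.ones(len(q))],q[:,0],rcond=None)[0])
"
```

```text
time: 21.4
eef_pos: [590.7, -246.3, 448.3]
tcp_rot: [1.882, 2.236, 0.346]
force: [-0.2, 0.0, -2.3]
finger_gap: 7.9
grasp_force: 30.0
t 21.4 tcp [ 590.7 -246.3  448.3] easel [-41.1   4.2 448.3] z [ 0.303  0.    -0.953] y [0.953 0.004 0.303] F [-0.2  0.1 -2.3] gap 7.9 gf 30.000315802171826 q [ 1.02  0.13 -0.65  1.3  -0.08  1.48  0.56]
foot [ 21.4   4.2 251.5]
scene 3840 zmin 254.97814669438287 y [-74.99993499  83.48173845] line [ -0.31880698 105.34023829] yawslope [-2.87033913e-03 -3.18805004e-01  1.05340983e+02]
top 471 zmin 254.75205647090579 y [-72.07838719  85.78031144] line [ -0.32251488 107.8473579 ] yawslope [-1.23416343e-02 -3.18623329e-01  1.06960645e+02]
```

```bash
python3 -m creep '{"linear":[[2.3,-3.8,-25],[0,0,-40],[0,0,-45],[0,0,-45],[0,0,-35],[0,0,-18],[0,0,0],[0,0,0]],"rotation":[[0,0,0],[0,0,0],[0,0,0],[0,0,0],[0,0,0],[0,0,0],[0,0,0],[0,0,0]],"jaw":[1,1,1,1,1,1,1,1]}'; python3 -c "
from h import *
s=st();R=Ro.from_rotvec(s['tcp_rot']).as_matrix();f=s['eef_pos']+206.5*R[:,2];print('foot',(E.T@(f-O)).round(1))
im,d=robot.read_camera('scene');save('low.png',cv2.resize(im[170:310,220:370],None,fx=4,fy=4))
w=(cloud('scene',d).reshape(-1,3)-O)@E
k=(w[:,0]>-60)&(w[:,0]<60)&(np.abs(w[:,1])<110)&(w[:,2]>50)&(w[:,2]<210);q=w[k];print(np.percentile(q[:,1],[1,99]),np.polyfit(q[:,2],q[:,0],1))
"
```

```text
time: 22.5
eef_pos: [597.0, -250.0, 243.4]
tcp_rot: [1.875, 2.236, 0.352]
force: [0.4, -0.2, -3.4]
finger_gap: 7.5
grasp_force: 30.0
t 22.5 tcp [ 597.  -250.   243.4] easel [-35.5  -0.5 243.4] z [ 0.309  0.    -0.951] y [0.951 0.007 0.309] F [ 0.3 -0.2 -3.4] gap 7.5 gf 30.00339471269399 q [ 1.04  0.16 -0.64  1.67 -0.08  1.08  0.62]
foot [28.3 -0.5 47. ]
[-79.5135298   79.04183006] [-0.33026384 47.73522102]
```

View pics/low.png

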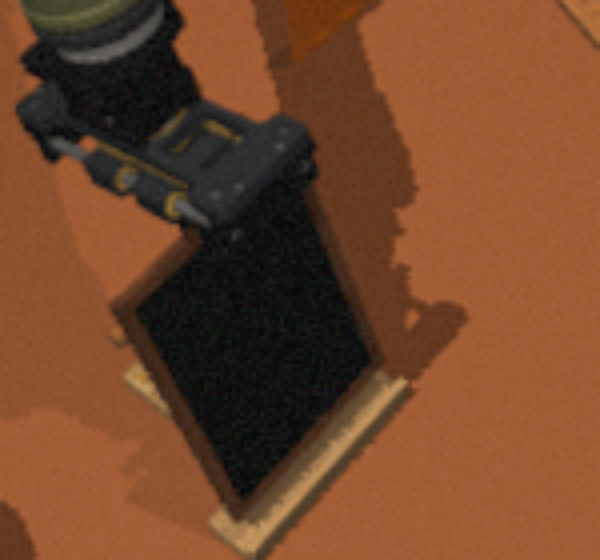

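The picture shows the board tilted parallel to the frame, hovering just above the ledge (its lower edge runs from crop 240,510 to 385,375) and centred. Now I'll lower it gently.

```bash
python3 -m creep '{"linear":[[-3,-0.3,-8],[-3,-0.2,-8],[0,0,-6],[0,0,-3],[0,0,0]],"rotation":[[0,0,0],[0,0,0],[0,0,0],[0,0,0],[0,0,0]],"jaw":[1,1,1,1,1]}'; python3 -c "
from h import *
s=st();R=Ro.from_rotvec(s['tcp_rot']).as_matrix();f=s['eef_pos']+206.5*R[:,2];print('foot',(E.T@(f-O)).round(1))"; python3 -m creep '{"linear":[[0,0,-1.5],[0,0,-1.5],[0,0,0]],"rotation":[[0,0,0],[0,0,0],[0,0,0]],"jaw":[1,1,1]}'; python3 -c "
from h import *
s=st();R=Ro.from_rotvec(s['tcp_rot']).as_matrix();f=s['eef_pos']+206.5*R[:,2];print('foot',(E.T@(f-O)).round(1))"
```

```text
time: 23.18
eef_pos: [589.5, -250.4, 216.1]
tcp_rot: [1.878, 2.237, 0.351]
force: [-0.5, -0.4, -2.6]
finger_gap: 7.8
grasp_force: 30.0
t 23.175 tcp [ 589.5 -250.4  216.1] easel [-43.    0.3 216.1] z [ 0.306  0.002 -0.952] y [0.952 0.006 0.306] F [-0.5 -0.4 -2.6] gap 7.8 gf 30.003418209962547 q [ 1.05  0.17 -0.64  1.72 -0.09  1.03  0.63]
foot [20.3  0.7 19.5]
time: 23.55
eef_pos: [589.7, -250.7, 213.8]
tcp_rot: [1.877, 2.236, 0.351]
force: [-1.1, 0.5, 0.1]
finger_gap: 7.4
grasp_force: 30.0
t 23.55 tcp [ 589.7 -250.7  213.8] easel [-42.8  -0.  213.8] z [ 0.307  0.001 -0.952] y [0.952 0.006 0.307] F [-1.   0.7  0.1] gap 7.4 gf 30.003298558294773 q [ 1.05  0.17 -0.64  1.72 -0.09  1.03  0.63]
foot [20.6  0.2 17.2]
```

```bash
python3 -m creep '{"linear":[[-3.6,-0.6,-1.2],[-3.6,-0.6,-1.3],[-3.6,-0.6,-1.3],[0,0,0]],"rotation":[[0.18,-1.06,0],[0.18,-1.06,0],[0.18,-1.06,0],[0,0,0]],"jaw":[1,1,1,1]}'; python3 -c "
from h import *
s=st();R=Ro.from_rotvec(s['tcp_rot']).as_matrix();f=s['eef_pos']+206.5*R[:,2];print('foot',(E.T@(f-O)).round(1))"; python3 -m creep '{"linear":[[-1.8,-0.3,-0.7],[-1.8,-0.3,-0.7],[0,0,0]],"rotation":[[0.09,-0.5,0],[0.09,-0.5,0],[0,0,0]],"jaw":[1,1,1]}'; python3 -c "
from h import *
s=st();R=Ro.from_rotvec(s['tcp_rot']).as_matrix();f=s['eef_pos']+206.5*R[:,2];print('foot',(E.T@(f-O)).round(1),s['ft_torque'])"
```

```text
time: 24.05
eef_pos: [578.3, -252.7, 209.8]
tcp_rot: [1.85, 2.201, 0.409]
force: [1.2, 1.0, -1.4]
finger_gap: 7.8
grasp_force: 30.0
t 24.05 tcp [ 578.3 -252.7  209.8] easel [-5.440e+01 -1.000e-01  2.098e+02] z [ 0.36   0.001 -0.933] y [0.933 0.005 0.36 ] F [ 1.3  0.8 -1.4] gap 7.8 gf 30.000214258907363 q [ 1.1   0.12 -0.64  1.79 -0.18  0.96  0.73]
foot [20.   0.1 17.2]
time: 24.42
eef_pos: [575.8, -253.1, 208.8]
tcp_rot: [1.839, 2.191, 0.428]
force: [2.3, -0.7, 0.2]
finger_gap: 7.5
grasp_force: 30.0
t 24.425 tcp [ 575.8 -253.1  208.8] easel [-5.700e+01 -1.000e-01  2.088e+02] z [ 0.378  0.001 -0.926] y [0.926 0.006 0.378] F [ 2.2 -1.   0.2] gap 7.5 gf 30.01283195335418 q [ 1.12  0.11 -0.64  1.81 -0.21  0.95  0.76]
foot [21.   0.1 17.6] [-0.05954618 -0.15660537 -0.13387176]
```

```bash
python3 -m creep '{"linear":[[-1,-0.2,-0.6],[0,0,0]],"rotation":[[0.04,-0.25,0],[0,0,0]],"jaw":[1,1]}'; python3 -c "
from h import *
s=st();R=Ro.from_rotvec(s['tcp_rot']).as_matrix();f=s['eef_pos']+206.5*R[:,2];print('foot',(E.T@(f-O)).round(1),s['ft_torque'])"; python3 -m creep '{"linear":[[0,0,0],[0,0,0],[0,0,0],[0,0,0]],"rotation":[[0,0,0],[0,0,0],[0,0,0],[0,0,0]],"jaw":[0.72,0.6,0.5,0.5]}'; python3 -c "
from h import *
st()"
```

```text
time: 24.68
eef_pos: [575.6, -253.1, 208.7]
tcp_rot: [1.836, 2.187, 0.434]
force: [4.6, -0.2, 0.7]
finger_gap: 7.4
grasp_force: 30.0
t 24.675 tcp [ 575.6 -253.1  208.7] easel [-5.720e+01 -1.000e-01  2.087e+02] z [ 0.383  0.    -0.924] y [0.924 0.006 0.383] F [ 4.5 -0.9  0.7] gap 7.4 gf 30.01463022083044 q [ 1.12  0.1  -0.64  1.82 -0.22  0.94  0.77]
foot [21.9  0.  18. ] [ 0.0059061  -0.83339506 -0.18218879]
time: 25.18
eef_pos: [573.5, -253.1, 207.1]
tcp_rot: [1.839, 2.191, 0.431]
force: [0.7, 0.1, 0.2]
finger_gap: 20.7
grasp_force: 0.0
t 25.175 tcp [ 573.5 -253.1  207.1] easel [-59.1   0.3 207.1] z [ 0.379  0.002 -0.925] y [0.925 0.006 0.379] F [ 0.7 -0.1  0.2] gap 20.7 gf 0.0 q [ 1.12  0.1  -0.64  1.82 -0.22  0.94  0.77]
```

```bash
python3 -m creep '{"linear":[[-1.9,-0.3,4.6],[-3.7,-0.6,9.2],[-7.5,-1.3,18.5],[-11,-2,28],[-15,-2,37],[-15,-2,20],[-20,0,20],[0,0,0]],"rotation":[[0,0,0],[0,0,0],[0,0,0],[0,0,0],[0,0,0],[0,0,0],[0,0,0],[0,0,0]],"jaw":[0.5,0.5,0.5,0.5,0.5,0.5,0.5,0.5]}'; python3 -c "
from h import *
st()
for n in('scene','top'):
  im,d=robot.read_camera(n);c=im.reshape(-1,3).astype(int);w=(cloud(n,d).reshape(-1,3)-O)@E
  k=(w[:,0]>-75)&(w[:,0]<40)&(np.abs(w[:,1])<100)&(w[:,2]>50)&(w[:,2]<225)&(c.sum(1)<150);q=w[k];print(n,k.sum(),np.percentile(q[:,1],[1,99]),np.linalg.lstsq(np.c_[q[:,1:],np.ones(len(q))],q[:,0],rcond=None)[0])
  b=(np.abs(w[:,1])<35)&(np.abs(w[:,0]+85)<50)&(w[:,2]<70)&(c[:,2]>c[:,0]+25);print(n,b.sum(),w[b].mean(0).round(1))
  save(n+'F.png',im)"
```

```text
time: 26.18
eef_pos: [499.8, -262.5, 347.6]
tcp_rot: [1.836, 2.185, 0.429]
force: [-0.1, 0.1, 0.2]
finger_gap: 21.8
grasp_force: 0.0
t 26.175 tcp [ 499.8 -262.5  347.6] easel [-133.4    3.4  347.6] z [ 0.382 -0.003 -0.924] y [0.924 0.006 0.382] F [-0.1  0.1  0.2] gap 21.8 gf 0.0 q [ 1.22 -0.11 -0.55  1.72 -0.36  1.26  0.9 ]
scene 2722 [-78.64177137  74.81350552] [-2.25361287e-03 -4.05716038e-01  3.16735396e+01]
scene 0 [nan nan nan]
top 949 [-75.52020292  81.27945121] [-1.13457913e-02 -4.08127465e-01  3.18184967e+01]
top 49 [-71.3   1.   41.5]<string>:7: RuntimeWarning: Mean of empty slice.
  ret = um.true_divide(
```

View pics/sceneF.png

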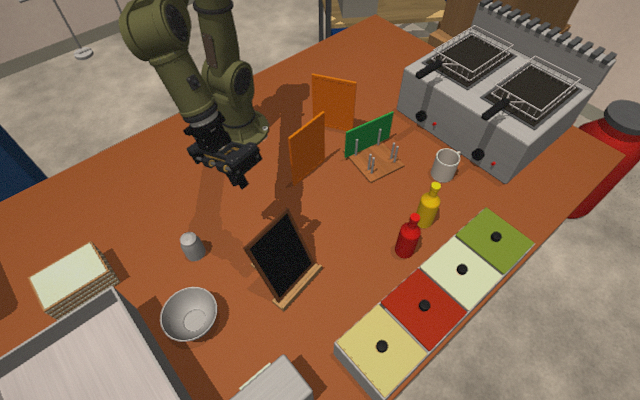

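View pics/topF.png

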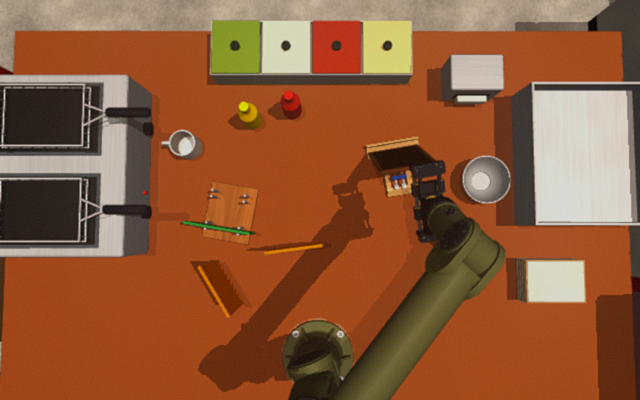

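The pictures show the board (scene 282,255) leaning on the locked easel. It is centred to within a few millimetres, its foot is at about x = 21 mm, and the bottles, bowl, shaker and boards are where they were. Handing in.

```bash
python3 -c "
from cell import robot
print(robot.sign_off())"
```

```text
the job is handed in; nothing more can be done
None
```

The job is handed in: the easel is up with its stay locked, and the black price board leans on the frame in the middle of the ledge. My first grip on it was 19° askew, so I set it back in its slot and regripped; nothing else on the counter was moved.

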